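Air out the tube warmer and hold its sprung hood below balance

TASK

Set the vent lever to its fourth mark, counting from the end that faces the robot. Then raise the tube warmer's hood by its bar handle clearly past its balance point without letting it spring right up to its stop, ease it back without dropping it, and finish still holding the hood about eight degrees below the balance point, where it would fall shut if let go. Leave the rack, bottle and beaker alone.

Things in the scene. Friction and masses are not known exactly. Their poses are not given: they have to be found in the camera images.
- warmer: Fixed bench-top tube warmer, white base 240 (x) x 240 (y) x 85 mm with a grey spring housing along its rear, up to 126 mm high. Origin: under the base, 10 mm nearer the front than the middle; own x points from front (handle side) to rear (hinge), z up. Stands at a different place and yaw each time.
- hood (a joint): Angle of the aluminium hood (shell 205 deep x 226 wide x 50 mm high) about its rear hinge: 0 shut, grows as the front rises, stop at 1.30 rad. Balance point 0.80: below it falls shut, above it springs up by itself. At the bar about 3 N lift at 0, 1 N at 0.6, 0 at 0.80; 0.8 N holding back at 0.95, 2.3 N at 1.2. Light damping. Raise above 0.90, stay below 1.2, end at 0.66 (8 degrees below balance).
- hood_bar (a point): Middle of the hood's black round bar handle: 14 mm thick, 130 mm long, level, along the warmer's y, an arm at each end; 50 mm clear to the hood's front, open from above. Shut: 160 mm ahead (-x) of the warmer's origin, 108 mm above the table. Swings on a radius of 261 mm about the hinge, its elevation seen from there = hood angle + 0.077 rad. The round bar can turn between fingers.
- hood_hinge (a point): Point on the hinge axis, mid-width: 100 mm behind the warmer's origin (along its own x), 88 mm above the table. Axis along the warmer's y.
- vent: Fixed vent control: grey box 130 (x) x 80 (y) x 40 mm with a white half-round quadrant (radius 45 mm, top 85 mm above the table) carrying five pairs of black ridge marks. Origin under its centre; own x points from the end facing the robot to the far end, z up. Left or right of the warmer, place and yaw vary.
- lever (a joint): Vent lever angle, rad: 0 leans 40 degrees (0.70) toward the end facing the robot (box's -x), 0.70 upright, 1.40 leans 40 degrees to the far end. Marks at 0, 0.35, 0.70, 1.05, 1.40; the fourth is 1.05. Stays where it is left, under 1 N at the knob. Starts at 0 to 0.75.
- lever_knob (a point): Centre of the lever's black ball knob, 26 mm diameter, 110 mm from the pivot, on a 10 mm steel rod.
- lever_pivot (a point): The lever's hinge axis (along the box's y), 40 mm above the table over the box's origin.
- rack: Bystander: loose white tube rack 105 x 70 x 55 mm, on the side of the warmer opposite the vent box. Origin under its centre.
- reagent: Bystander: loose white bottle, 72 mm diameter, 150 mm tall, behind the work. Origin under its centre.
- beaker: Bystander: loose clear open beaker, 84 mm rim, 110 mm tall, behind the work. Origin under its centre.
Mind the look-alikes: they are no part of the job. What is shaped like the vent but purple is not meant.

How it is judged:
On the way, in this order (a step that is already met when the one before it is completed fails the run):
1. the vent lever is at its fourth mark (within 0.11 rad) and the hood is still shut (value of joint lever between 0.94 and 1.16 rad and value of joint hood below 0.1 rad), for 0.3 s.
2. the hood is raised clearly past its balance point (above 0.88 rad), the lever still at its mark (value of joint lever between 0.94 and 1.16 rad and value of joint hood above 0.88 rad), for 0.1 s.
At the end, for the whole second after the job is handed in: The gripper's fingers hold the hood at rest between 0.54 and 0.77 rad (2 to 15 degrees below the balance point at 0.80), nothing else carrying it; the lever within 0.11 rad of its fourth mark (1.05); rack, bottle and beaker within 30 mm of where they stood, upright (value of joint lever between 0.94 and 1.16 rad and value of joint hood between 0.54 and 0.77 rad and velocity of joint hood between -0.08 and 0.08 rad/s and contact force between the fingers and hood above 0.15 N and contact force between each of rack, reagent, beaker and hood below 0.1 N and distance of each of rack, reagent, beaker from where it was at the start of the episode below 0.03 m and angle between each of rack, reagent, beaker's own z axis and vertical below 0.2 rad); the arm keeps its last pose, push and grip.
It fails at once if the hood springs up near its stop (above 1.22 rad) (value of joint hood above 1.22 rad).
It fails at once if the hood is dropped (falls faster than 2 rad/s) (velocity of joint hood below -2 rad/s).
It fails at once if a bystander is shoved more than 30 mm or tipped (distance of any of rack, reagent, beaker from where it was at the start of the episode above 0.03 m or angle between any of rack, reagent, beaker's own z axis and vertical above 0.3 rad).
It also fails if it takes over 53 s, if anything falls off the work surface, if the arm or the gripper's body presses on something with over 40 N, if the wrist force passes 120 N, or if a joint passes its speed limit or range.

ROBOT

A 6-joint arm with a two-finger parallel gripper is mounted at the origin on the work surface. World frame = base frame: x ahead of the robot, y to its left, z up, the work surface at z = 0. Lengths are in m, angles in rad, forces in N, time in s.
With the tool pointing down it reaches from about 0.35 to 0.875 m from the base axis. Payload 4.2 kg.
Tool frame: the origin (TCP) lies midway between the tips of the shut fingers; the grasp point (between the pads) lies 19 mm behind it (ctrl.grip_point_offset is the z of the grasp point in the tool frame, in m); z points along the fingers, y is the direction in which the jaws open and shut (so a half turn about z gives the same grasp; the last joint's range is limited). The gripper opens to 85 mm and grips with 20 to 120 N. Pads are 22 mm wide; open, the fingers measure 114 mm over their backs; the gripper's body (76 mm by 85 mm) begins 54 mm behind the grasp point. The pads swing forward as they close: fully open they stand 13 mm farther back than shut.
Start: joints at [-1.042, 0.385, 0.008, 0, -1.194, -0.259], TCP at [0.167, -0.602, 0.231] pointing down, gripper open.
Joint ranges: [-3.14, 3.14], [-1.21, 2.06], [-1.07, 1.41], [-3.16, 2.05], [-2.99, -0.16], [-3.1, 3.1]. Speed limits (rad/s): [2.79, 2.79, 3.14, 3.14, 3.14, 3.14].

INTERFACE

Orientations are given as a unit quaternion [w, x, y, z].
In Python, from station import monitor, grab_frame, camera_info, ticket, silhouettes, ctrl gives the robot as it stands.
- The arm moves only by the tool drive_tool, never from a script. Its argument "series" is text: rows parted by semicolons, each of 7 numbers parted by spaces: the shift along the tool's x, y, z scaled (see below), then the turn, a rotation vector about the tool's x, y, z scaled (see below), then the opening, from 0 (shut) to 1 (fully open). In form: tx ty tz rx ry rz claw; .... A call has 1 to 20 rows; each row shifts and turns the pose as measured when the row begins, along the tool's axes as they then stand; what a row does not reach is not made up. The controller multiplies each number of a shift by 2.5 cm and each number of a turn by 0.1 rad. A row lasts 1/12 s, in which the tool goes at most 41.7 mm and 7.16 degrees, less where a joint would pass 70% of its speed; a pose out of reach is approached as far as the arm can. A call with a number of a shift or a turn outside -1 to 1 is refused whole. A call with a gripper value outside its range is refused whole. The fingers move at their own pace and stop on an object; "force" is the grip in N (left out, the last holds). Time passes only in rows, so rows that do not move let the fingers close. It gives the time, the measured TCP pose, the force and the opening at its end, in the units of the state.
- monitor.state(): the state, without advancing time (a new reading comes with each control period).
- grab_frame(name): name is "scene" or "side" or "wrist"; returns the picture (480x640x3 uint8, red, green, blue); there is no depth.
- camera_info(name): a dict with "fx", "fy", "cx", "cy" (pixels), "D" ([k1, k2, p1, p2, k3] as OpenCV has them; the pictures are not rectified), "origin" and "orientation" of the camera in the world; the wrist camera has in their place "mount" (4x4, takes a point from camera to tool coordinates, whose origin is the TCP and whose axes are the flange's). Camera axes: x right, y up, looking along -z (the intrinsics and any distortion apply to the point x, -y, -z); pixel columns grow to the right and rows downward; lengths in m; the calibration is good to about 2 mm. A picture is of the moment at which its call begins: read the wrist's pose just before it. camera_info takes no time and is no camera call.
- ticket.job_done(): hands the job in, once; it reports no verdict.
Trained networks look in the newest picture that a camera, given by its name, has taken for a name from the list of things; names that differ only in an ending like _2 or _b are one class to them, and where a whole thing is asked for, a point or a joint stands for the part that bears it (a point fixed in the world has none). Each returns a list of dicts, best first, with "p" (0 to 1); they miss things now and then, are a little off and sometimes report something else, mostly with a low value. They report only what shows in the picture. A call takes as long as a camera call. They do not tell look-alikes from the thing itself.
- silhouettes(target, camera): "mask" (480x640 bool, what is visible of it) and "at" ([column, row] in pixels, amid what is visible of it).
The state is a dict: "time": time; "joints": joint angles; "qd": joint speeds; "effort": joint torques, N m; "tool_pos": TCP position; "orientation": TCP orientation; "contact_force": force on the tool from outside, world axes, zero at the start; "wrist_torque": the same for the moment, N m; "grip_width": finger opening in m.
Only numpy, scipy, OpenCV 4.12 (cv2) and the standard library are available. Lean on these libraries where they do the work, as an engineer would, in place of code of your own. Each camera call takes 0.05 s, during which the arm holds its last target.

## Working session

There is one attempt and no reset: what is moved stays moved. The work goes in short steps, Python scripts to look and compute and a tool call to move; the robot and the scene stay as the last step left them, time stands still between calls to the robot, and variables do not carry over. Pictures are saved under pics/ and viewed, and the job is handed in when it is done.

Besides the shell and the picture viewer there is one more tool, called after "Emit:" as a command line: name --argument value ..., lists and objects as JSON in quotes. drive_tool: Moves the arm, as the interface text tells. Its arguments: {"type":"object","properties":{"series":{"type":"string"},"force":{"type":"number"}},"required":["series"]}

```bash
mkdir -p pics; ls; python3 - <<'E'
from station import monitor, grab_frame, camera_info, ticket, silhouettes, ctrl
import cv2
print(monitor.state())
for n in ["scene","side","wrist"]:
    print(n,camera_info(n))
    cv2.imwrite(f"pics/{n}0.png",grab_frame(n)[:,:,::-1])
print(ctrl.grip_point_offset)
E
```

```text
pics
{'time': 0.0, 'joints': array([-1.04238894e+00,  3.85539765e-01,  6.61583771e-03, -4.67261510e-04,
       -1.19401034e+00, -2.58595302e-01]), 'qd': array([-0.00060601,  0.00136185, -0.00095701, -0.00052098, -0.00042798,
       -0.00102647]), 'effort': array([ 1.24700305e-04, -3.92290699e+01,  1.88404548e+01,  4.18590367e+00,
       -4.62741911e-03, -3.36069195e-05]), 'tool_pos': array([ 0.16644235, -0.60181878,  0.23023253]), 'orientation': array([-2.09315648e-04, -1.34411716e-01,  9.90924972e-01,  1.07053180e-03]), 'contact_force': array([ 0.42994332, -0.60045557, -0.05539712]), 'wrist_torque': array([-0.00604567, -0.03803076, -0.00182306]), 'grip_width': 0.085335247942488}
scene {'fx': 518.513570987202, 'fy': 518.513570987202, 'cx': 321.6631502702567, 'cy': 246.317054131594, 'D': array([-0.06646866,  0.        ,  0.        ,  0.        ,  0.        ]), 'origin': array([1.182909  , 0.22743368, 0.7952296 ]), 'orientation': array([0.55405778, 0.21801703, 0.30780563, 0.74212144])}
side {'fx': 484.1547900189494, 'fy': 484.1547900189494, 'cx': 318.12989525546215, 'cy': 243.33972006189202, 'D': array([-0.13164587,  0.        ,  0.        ,  0.        ,  0.        ]), 'origin': array([-0.07002352,  0.57642159,  0.56801109]), 'orientation': array([-0.3431019 , -0.19265745,  0.46406886,  0.79360209])}
wrist {'fx': 384.073269779337, 'fy': 384.073269779337, 'cx': 321.7881538219494, 'cy': 239.6650024997302, 'D': array([0.00156356, 0.        , 0.        , 0.        , 0.        ]), 'mount': array([[ 4.78266744e-04,  9.62144284e-01,  2.72540177e-01,
         6.94377677e-02],
       [ 9.99999361e-01, -1.80929788e-04, -1.11611389e-03,
         5.27331463e-04],
       [-1.02455197e-03,  2.72540536e-01, -9.62143756e-01,
        -1.42680367e-01],
       [ 0.00000000e+00,  0.00000000e+00,  0.00000000e+00,
         1.00000000e+00]])}
-0.0187
```

View pics/scene0.png

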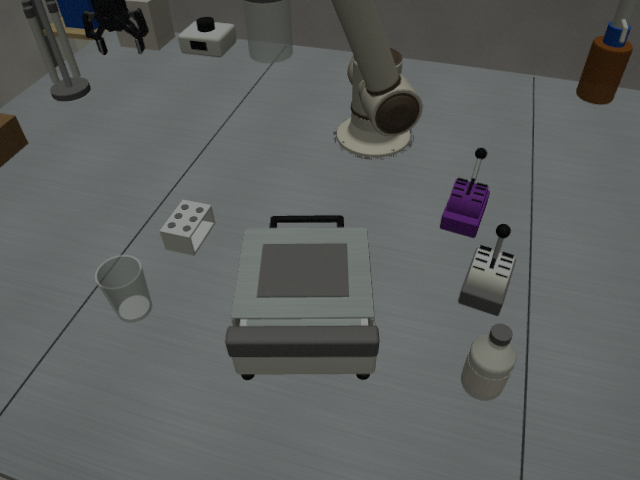

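View pics/side0.png

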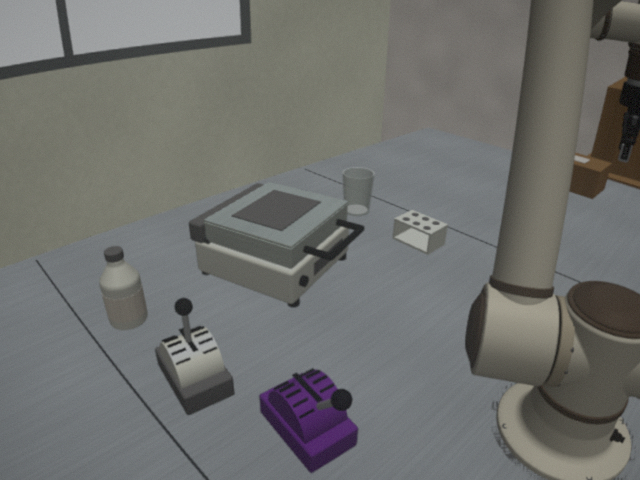

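View pics/wrist0.png

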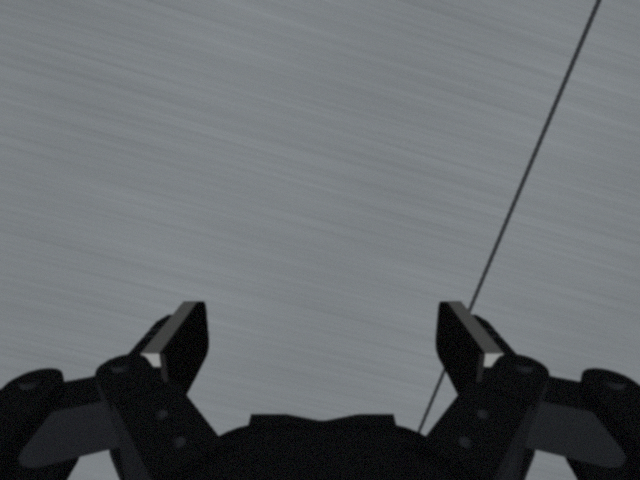

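Scene: the grey/white vent is at (490,270) in scene and (195,365) in side. The purple look-alike is at (465,205) and (310,415), and is not meant. The warmer is at (305,290), with its bar at (307,220).

```bash
cat > h.py <<'E'
import numpy as np, cv2
from scipy.spatial.transform import Rotation as R
from station import monitor, grab_frame, camera_info, ticket, silhouettes, ctrl
def rot(q): return R.from_quat([q[1],q[2],q[3],q[0]]).as_matrix()
def cam(n,st=None):
    c=camera_info(n); K=np.array([[c['fx'],0,c['cx']],[0,c['fy'],c['cy']],[0,0,1]])
    if n=='wrist':
        st=st or monitor.state(); T=np.eye(4);T[:3,:3]=rot(st['orientation']);T[:3,3]=st['tool_pos']
        M=T@c['mount']; return K,c['D'],M[:3,:3],M[:3,3]
    return K,c['D'],rot(c['orientation']),np.array(c['origin'])
def ray(C,uv):
    K,D,Rm,o=C
    p=cv2.undistortPoints(np.array([[uv]],float),K,D)[0,0]
    d=Rm@np.array([p[0],-p[1],-1]); return o,d/np.linalg.norm(d)
def proj(C,P):
    K,D,Rm,o=C
    q=(np.atleast_2d(P)-o)@Rm*np.array([1,-1,-1])
    return cv2.projectPoints(q,np.zeros(3),np.zeros(3),K,D)[0][:,0]
def tri(rays):
    A=np.zeros((3,3));b=np.zeros(3)
    for o,d in rays:
        M=np.eye(3)-np.outer(d,d);A+=M;b+=M@o
    x=np.linalg.solve(A,b); return x,[np.linalg.norm((np.eye(3)-np.outer(d,d))@(x-o)) for o,d in rays]
def plane(C,uv,z):
    o,d=ray(C,uv); return o+d*(z-o[2])/d[2]
E
python3 - <<'E'
from h import *
ims={}
for n in ["scene","side"]:
    ims[n]=grab_frame(n)
    for t in ["lever_knob","vent","hood_bar","hood","warmer","rack","reagent","beaker"]:
        for r in silhouettes(t,n):
            m=r['mask'];ys,xs=np.nonzero(m)
            print(n,t,round(r['p'],2),np.round(r['at'],1),m.sum(),[xs.min(),xs.max(),ys.min(),ys.max()])
            np.save(f"pics/{n}_{t}_{int(r['at'][0])}.npy",m)
a=cv2.resize(ims['scene'][200:320,420:550],None,fx=4,fy=4,interpolation=cv2.INTER_CUBIC)
b=cv2.resize(ims['side'][280:420,130:260],None,fx=3.43,fy=3.43,interpolation=cv2.INTER_CUBIC)
hh=min(len(a),len(b)); o=np.hstack([a[:hh],b[:hh]])
o=cv2.resize(o,(780,int(hh*780/o.shape[1])));cv2.imwrite("pics/vent_crop.png",o[:,:,::-1])
a=cv2.resize(ims['scene'][200:390,210:390],None,fx=2.2,fy=2.2)
b=cv2.resize(ims['side'][170:320,185:375],None,fx=2,fy=2.); 
c=np.zeros((420,780,3),np.uint8); c[:a.shape[0],:a.shape[1]]=a; c[:b.shape[0],398:398+b.shape[1]]=b[:, :382]
cv2.imwrite("pics/warm_crop.png",c[:,:,::-1])
E
```

```text
scene lever_knob 0.73 [499.8 234.5] 274 [np.int64(493), np.int64(509), np.int64(224), np.int64(258)]
scene lever_knob 0.63 [475.4 158.3] 228 [np.int64(472), np.int64(486), np.int64(147), np.int64(178)]
scene lever_knob 0.37 [488.4 366. ] 3004 [np.int64(461), np.int64(516), np.int64(323), np.int64(400)]
scene lever_knob 0.36 [304.4 300.6] 21009 [np.int64(225), np.int64(378), np.int64(215), np.int64(379)]
scene lever_knob 0.26 [125.3 285.4] 2623 [np.int64(95), np.int64(151), np.int64(255), np.int64(322)]
scene vent 0.81 [464.  208.7] 2207 [np.int64(440), np.int64(488), np.int64(148), np.int64(237)]
scene vent 0.67 [489.1 278.4] 2868 [np.int64(458), np.int64(514), np.int64(224), np.int64(314)]
scene hood_bar 0.58 [300.8 271.6] 12848 [np.int64(231), np.int64(373), np.int64(215), np.int64(326)]
scene hood_bar 0.41 [127.7 283.3] 2686 [np.int64(95), np.int64(151), np.int64(255), np.int64(322)]
scene hood 0.84 [301.6 276. ] 13029 [np.int64(230), np.int64(373), np.int64(215), np.int64(326)]
scene hood 0.71 [496.4 236. ] 310 [np.int64(492), np.int64(509), np.int64(224), np.int64(258)]
scene wa
[... 747 characters left out ...]
int64(183), np.int64(268)]
side hood 0.69 [281.2 223.2] 8576 [np.int64(205), np.int64(363), np.int64(182), np.int64(268)]
side warmer 0.56 [275.  238.2] 13896 [np.int64(189), np.int64(362), np.int64(182), np.int64(306)]
side warmer 0.52 [117.3 293.6] 2891 [np.int64(99), np.int64(147), np.int64(246), np.int64(329)]
side rack 0.9 [421.1 232.9] 1714 [np.int64(392), np.int64(446), np.int64(210), np.int64(254)]
side reagent 0.93 [121.1 292.8] 2832 [np.int64(99), np.int64(147), np.int64(246), np.int64(329)]
side reagent 0.6 [190.8 364.3] 4906 [np.int64(155), np.int64(234), np.int64(298), np.int64(414)]
side beaker 0.63 [359.1 187.1] 1257 [np.int64(343), np.int64(373), np.int64(167), np.int64(215)]
```

View pics/vent_crop.png

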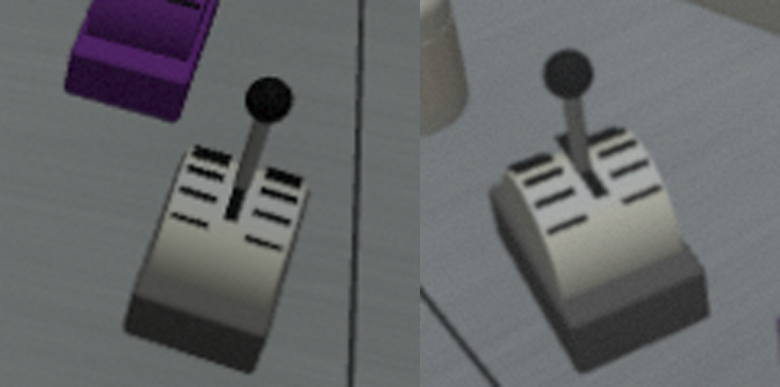

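View pics/warm_crop.png

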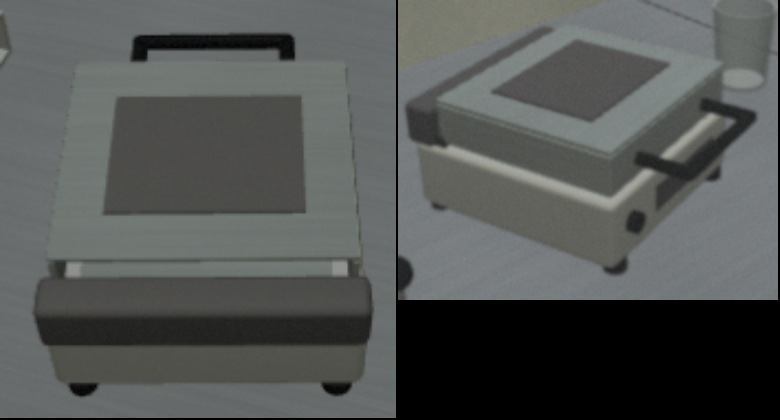

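```bash
cat > fit.py <<'E'
from h import *
from scipy.optimize import least_squares
S,D=cam('scene'),cam('side')
k,e=tri([ray(S,(503,231)),ray(D,(183.3,306.5))]); print('knob',k,e)
for n,uv,z in [('bl',(458.7,302.8),0),('br',(498,315.2),0),('tl',(462.4,291.3),.04),('tr',(502,303.7),.04)]: print(n,plane(S,uv,z)[:2])
for n,uv,z in [('nb',(188.5,414.3),0),('rb',(234,393),0),('rt',(232.2,376.7),.04),('lb',(157.8,364.8),0)]: print(n,plane(D,uv,z)[:2])
# warmer: bar ends scene, crop/2.2
def sc(x,y): return (210+x/2.2,200+y/2.2)
def sd(x,y): return (185+(x-398)/2,170+y/2)
print('bar scene',plane(S,sc(135,43),.108)[:2],plane(S,sc(293,42),.108)[:2])
print('bar side',plane(D,sd(750,118),.108)[:2],plane(D,sd(688,171),.108)[:2])
print('hood front top corners',plane(S,sc(77,64),.135),plane(S,sc(347,64),.135))
print('housing', plane(S,sc(40,281),.126), plane(S,sc(369,281),.126))
print('base rear bottom', plane(S,sc(62,381),.01), plane(S,sc(359,381),.01))
E
python3 fit.py
```

```text
knob [0.45626924 0.33393041 0.14912755] [np.float64(0.0007137085684213107), np.float64(0.0007137085684212611)]
bl [0.51743089 0.28779424]
br [0.52700304 0.3633917 ]
tl [0.52154667 0.28828055]
tr [0.53123686 0.36193164]
nb [0.40555625 0.37819118]
rb [0.39531824 0.30257227]
rt [0.39104738 0.30479273]
lb [0.53084989 0.36169756]
bar scene [ 0.50143562 -0.09535689] [0.46189103 0.03943263]
bar side [ 0.49386525 -0.09016135] [0.46261604 0.02988541]
hood front top corners [ 0.56589084 -0.12053469  0.135     ] [0.50399935 0.09727635 0.135     ]
housing [ 0.77312255 -0.06342329  0.126     ] [0.70731644 0.16218731 0.126     ]
base rear bottom [ 0.78500114 -0.05825402  0.01      ] [0.71951881 0.16430353 0.01      ]
```

Emit:
drive_tool --series "-0.97 0.48 -0.1 0 0 0 1;-0.97 0.48 -0.1 0 0 0 1;-0.97 0.48 -0.1 0 0 0 1;-0.97 0.48 -0.1 0 0 0 1;-0.97 0.48 -0.1 0 0 0 1;-0.97 0.48 -0.1 0 0 0 1;-0.97 0.48 -0.1 0 0 0 1;-0.97 0.48 -0.1 0 0 0 1;-0.97 0.48 -0.1 0 0 0 1;-0.97 0.48 -0.1 0 0 0 1;-0.97 0.48 -0.1 0 0 0 1;-0.97 0.48 -0.1 0 0 0 1;-0.97 0.48 -0.1 0 0 0 1;-0.97 0.48 -0.1 0 0 0 1" --force 20

```text
time: 2.22
tool_pos: [0.458, -0.3424, 0.2676]
orientation: [0.0, -0.13, 0.992, -0.0]
contact_force: [-0.6, -0.7, -0.9]
grip_width: 0.0853
```

Emit:
drive_tool --series "-0.27 0.97 0 0 0 0 1;-0.27 0.97 0 0 0 0 1;-0.27 0.97 0 0 0 0 1;-0.27 0.97 0 0 0 0 1;-0.27 0.97 0 0 0 0 1;-0.27 0.97 0 0 0 0 1;-0.27 0.97 0 0 0 0 1;-0.27 0.97 0 0 0 0 1;-0.27 0.97 0 0 0 0 1;-0.27 0.97 0 0 0 0 1;-0.27 0.97 0 0 0 0 1;-0.27 0.97 0 0 0 0 1;-0.27 0.97 0 0 0 0 1;-0.27 0.97 0 0 0 0 1;-0.27 0.97 0 0 0 0 1;-0.27 0.97 0 0 0 0 1;-0.27 0.97 0 0 0 0 1;-0.27 0.97 0 0 0 0 1;-0.27 0.97 0 0 0 0 1;-0.27 0.97 0 0 0 0 1"

```text
time: 3.88
tool_pos: [0.4649, 0.1852, 0.2706]
orientation: [0.006, -0.131, 0.991, -0.0]
contact_force: [0.0, -0.0, 0.2]
grip_width: 0.0855
```

Emit:
drive_tool --series "0 0 0 0 0 1 1;0 0 0 0 0 1 1;0 0 0 0 0 1 1;0 0 0 0 0 0.9 1;0 0 0 0 0 0 1"

```text
time: 4.3
tool_pos: [0.4648, 0.1915, 0.2706]
orientation: [0.006, 0.069, 0.998, 0.002]
contact_force: [0.7, -0.6, 0.0]
grip_width: 0.0853
```

```bash
cat >> h.py <<'E'
def go(P,yaw=None):
    st=monitor.state();Rm=rot(st['orientation']); d=Rm.T@(np.array(P)-st['tool_pos'])/.025
    y=Rm[:,1]; print('t',st['time'],'tcp',st['tool_pos'].round(4),'units',d.round(2),'yaw',round(np.arctan2(-y[0],y[1]),3),'tilt',Rm[:,2].round(3),'j',st['joints'].round(2),'F',st['contact_force'].round(1),'w',round(st['grip_width'],4))
    if yaw is not None:print('rz units',-(yaw-np.arctan2(-y[0],y[1]))/.1)
E
python3 - <<'E'
from h import *
go([.456,.334,.25],-.119)
E
```

```text
t 4.3 tcp [0.4648 0.1915 0.2706] units [1.14 5.59 0.83] yaw -0.137 tilt [ 0.012  0.002 -1.   ] j [ 0.72  0.14 -0.23  0.01 -1.19 -2.43] F [ 0.7 -0.6  0. ] w 0.0853
rz units -0.1848789040513274
```

Emit:
drive_tool --series "0.2 0.93 0.05 0 0 0 1;0.2 0.93 0.05 0 0 0 1;0.2 0.93 0.05 0 0 0 1;0.2 0.93 0.05 0 0 0 1;0.2 0.93 0.05 0 0 -0.1 1;0.15 0.93 0.05 0.06 -0.06 -0.1 1;0 0 0 0 0 0 1"

```text
time: 4.88
tool_pos: [0.4545, 0.3378, 0.2644]
orientation: [0.01, 0.052, 0.999, -0.001]
contact_force: [0.9, -0.8, 0.1]
grip_width: 0.0853
```

```bash
python3 - <<'E'
from h import *
go([.456,.334,.25],-.119)
st=monitor.state();C=cam('wrist',st)
im=grab_frame('wrist').copy()
P=[.4563,.3339,.149]
q=proj(C,P)[0];print(q)
cv2.imwrite('pics/w1.png',im[:,:,::-1])
E
```

```text
t 4.8833 tcp [0.4545 0.3378 0.2644] units [-0.06 -0.15  0.58] yaw -0.104 tilt [ 0.02  -0.003 -1.   ] j [ 0.93  0.26 -0.1   0.02 -1.2  -2.62] F [ 0.9 -0.8  0.1] w 0.0853
rz units 0.15458208256635714
[315.58460459 234.69917505]
```

View pics/w1.png

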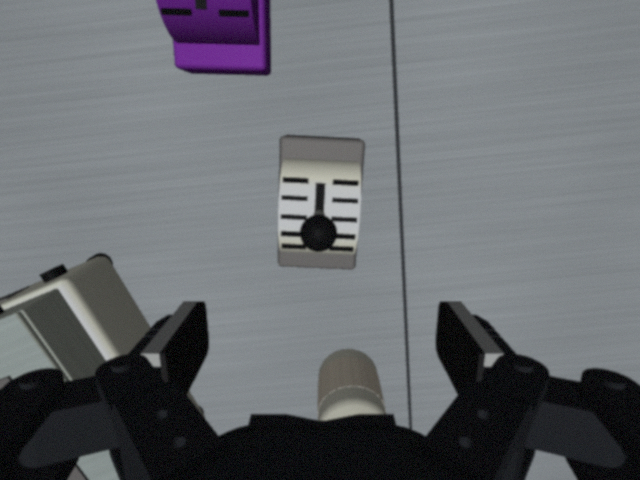

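Wrist view: the knob is at (318,233), against (316,235) predicted, so the fit agrees to about 1 mm. I'm descending straight over the knob and gripping it gently.

Emit:
drive_tool --series "0.08 -0.16 0.9 0 0 0.15 0.9;0 0 0.9 0 0 0 0.7;0 0 0.9 0 0 0 0.7;0 0 0.9 0 0 0 0.7;0 0 0.9 0 0 0 0.7;0 0 0.8 0 0 0 0.7;0 0 0 0 0 0 0.7;0 0 0 0 0 0 0.7"

```text
time: 5.6
tool_pos: [0.4567, 0.3283, 0.1313]
orientation: [0.012, 0.055, 0.998, 0.001]
contact_force: [0.6, 0.9, 1.5]
grip_width: 0.0597
```

```bash
python3 - <<'E'
from h import *
go([.456,.334,.130],-.119)
im=grab_frame('side')[200:420,80:330]
cv2.imwrite('pics/s1.png',cv2.resize(im,None,fx=2.6,fy=2.6)[:,:,::-1])
E
```

```text
t 5.6 tcp [0.4567 0.3283 0.1313] units [0.06 0.22 0.05] yaw -0.111 tilt [ 0.024  0.001 -1.   ] j [ 0.92  0.36 -0.31  0.02 -0.88 -2.62] F [0.6 0.9 1.5] w 0.0597
rz units 0.08477682576848472
```

View pics/s1.png

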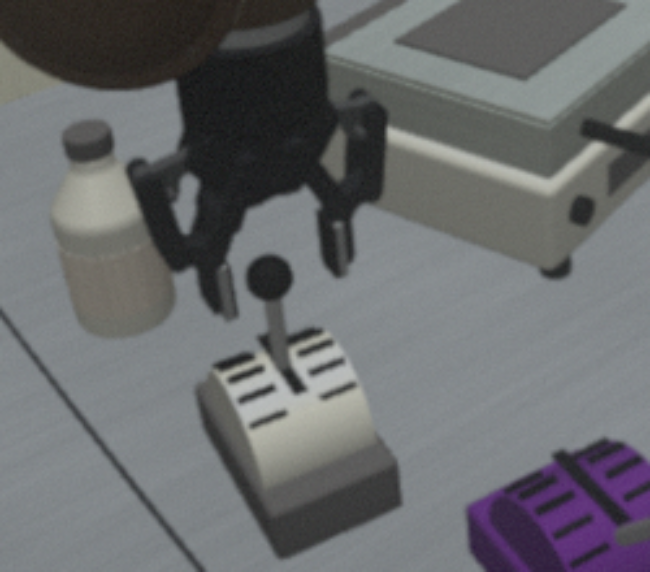

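The knob sits between the fingers, which straddle it at about knob height. I'll centre and close.

Emit:
drive_tool --series "0.05 0.2 0.05 0 0 0 0.5;0 0 0 0 0 0 0.2;0 0 0 0 0 0 0;0 0 0 0 0 0 0;0 0 0 0 0 0 0;0 0 0 0 0 0 0" --force 20

```text
time: 6.15
tool_pos: [0.4571, 0.3351, 0.134]
orientation: [0.014, 0.055, 0.998, 0.005]
contact_force: [0.5, 0.8, -2.8]
grip_width: 0.0244
```

```bash
python3 - <<'E'
from h import *
ax=np.array([np.cos(-.119),np.sin(-.119)])
p=np.array([.4625,.333])
for a in [.645,.8,.9,1.0,1.05]:
    l=a-.70; xy=p+ax*.11*np.sin(l); print(a,xy.round(4),round(.04+.11*np.cos(l),4))
l=.35;xy=p+ax*.11*np.sin(l);go([*xy,.04+.11*np.cos(l)-.0187])
E
```

```text
0.645 [0.4565 0.3337] 0.1498
0.8 [0.4734 0.3317] 0.1495
0.9 [0.4842 0.3304] 0.1478
1.0 [0.4948 0.3291] 0.1451
1.05 [0.5    0.3285] 0.1433
t 6.15 tcp [0.4571 0.3351 0.134 ] units [-1.72 -0.08  0.42] yaw -0.11 tilt [ 0.028  0.008 -1.   ] j [ 0.93  0.36 -0.3   0.02 -0.88 -2.62] F [ 0.5  0.8 -2.8] w 0.0244
```

Emit:
drive_tool --series "-0.4 0 0 0 0 0 0;-0.4 0 0.05 0 0 0 0;-0.4 0 0.1 0 0 0 0;-0.35 -0.05 0.1 0 0 0 0;-0.15 0 0.05 0 0 0 0;0 0 0 0 0 0 0;0 0 0 0 0 0 0"

```text
time: 6.73
tool_pos: [0.5037, 0.328, 0.1268]
orientation: [0.013, 0.056, 0.998, 0.004]
contact_force: [-1.5, 1.2, -0.5]
grip_width: 0.0243
```

```bash
python3 - <<'E'
from h import *
go([.500,.3285,.1246])
S,D=cam('scene'),cam('side')
C=cam('wrist');iw=grab_frame('wrist')
a=grab_frame('scene')[170:330,400:600];b=grab_frame('side')[200:420,80:330]
print(proj(C,[.5,.3285,.1433]))
a=cv2.resize(a,(500,400));b=cv2.resize(b,(300,264));o=np.zeros((400,800,3),np.uint8);o[:,:500]=a;o[:264,500:]=b
cv2.imwrite('pics/v2.png',o[:,:,::-1])
cv2.imwrite('pics/w2.png',iw[:,:,::-1])
E
```

```text
t 6.7333 tcp [0.5037 0.328  0.1268] units [0.15 0.   0.08] yaw -0.111 tilt [ 0.026  0.007 -1.   ] j [ 0.85  0.42 -0.22  0.02 -0.9  -2.55] F [-1.5  1.2 -0.5] w 0.0243
[[321.01637888 320.93030587]]
```

View pics/v2.png

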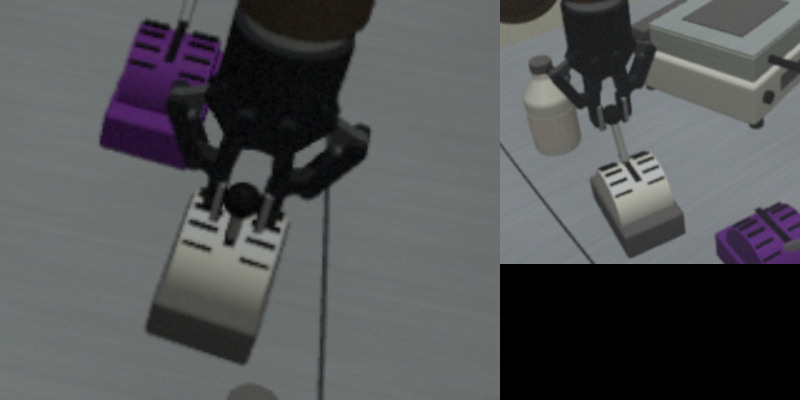

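View pics/w2.png

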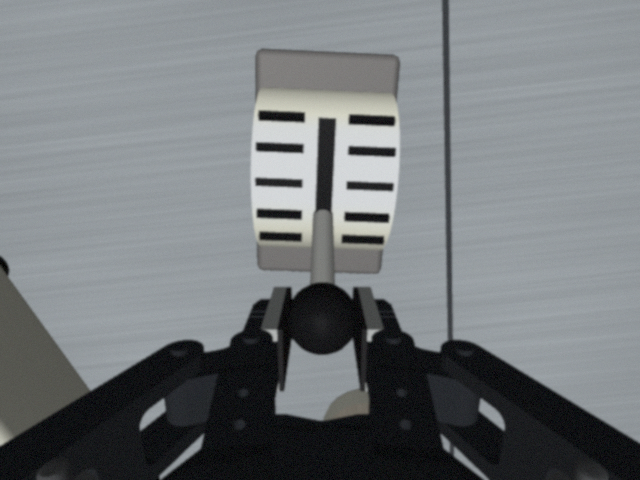

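The rod now meets the slot at the fourth pair of marks (rows 214–217), and the knob shows at (322,318) against (321,321) predicted. I'll release and rise.

Emit:
drive_tool --series "0 0 0 0 0 0 0.3;0 0 0 0 0 0 0.6;0 0 0 0 0 0 0.8;0 0 0 0 0 0 0.8;0 0 -0.8 0 0 0 0.8;0 0 -1 0 0 0 0.8;0 0 -1 0 0 0 0.8;0 0 -1 0 0 0 0.8;0 0 -1 0 0 0 0.8;0 0 -0.5 0 0 0 0.8;0 0 0 0 0 0 0.8"

```text
time: 7.8
tool_pos: [0.4997, 0.3277, 0.2684]
orientation: [0.016, 0.054, 0.998, 0.005]
contact_force: [0.0, 0.3, 0.3]
grip_width: 0.0685
```

```bash
python3 - <<'E'
from h import *
go([.48,-.03,.26])
C=cam('wrist');iw=grab_frame('wrist');b=grab_frame('side')
print(proj(C,[.5,.3285,.1433]))
cv2.imwrite('pics/w3.png',iw[:,:,::-1])
cv2.imwrite('pics/s3.png',cv2.resize(b[240:430,120:320],None,fx=3,fy=3)[:,:,::-1])
E
```

```text
t 7.8 tcp [0.4997 0.3277 0.2684] units [ -0.74 -14.31   0.2 ] yaw -0.107 tilt [ 0.032  0.008 -0.999] j [ 0.86  0.3  -0.03  0.02 -1.21 -2.55] F [0.  0.3 0.3] w 0.0685
[[320.16130398 226.52083164]]
```

View pics/w3.png

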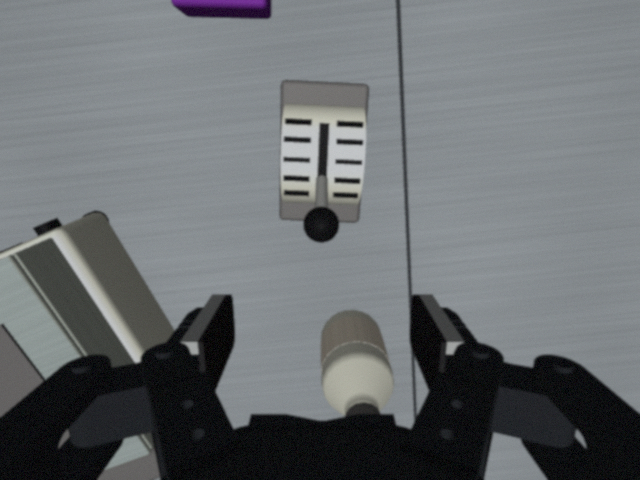

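View pics/s3.png

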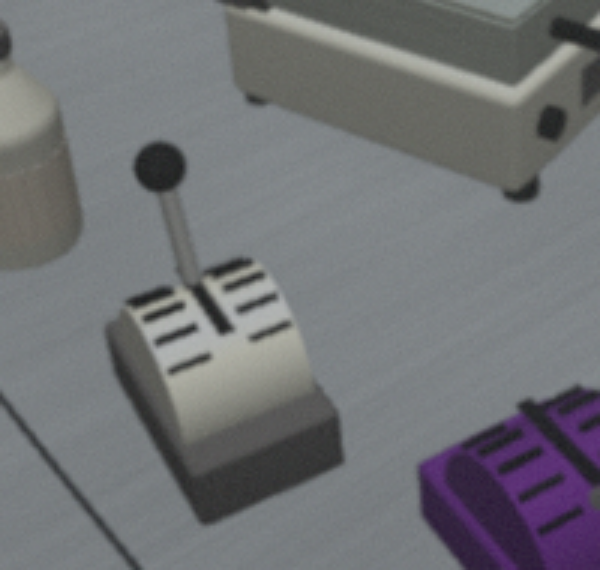

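Emit:
drive_tool --series "-0.05 -0.95 0 0.11 0.31 0 0.8;-0.05 -0.95 0 0 0 0 0.8;-0.05 -0.95 0 0 0 0 0.8;-0.05 -0.95 0 0 0 0 0.8;-0.05 -0.95 0 0 0 0 0.8;-0.05 -0.95 0 0 0 0 0.8;-0.05 -0.95 0 0 0 0 0.8;-0.05 -0.95 0 0 0 0 0.8;-0.05 -0.95 0 0 0 0 0.8;-0.05 -0.95 0 0 0 0 0.8;-0.05 -0.95 0 0 0 0 0.8;-0.05 -0.95 0 0 0 0 0.8;-0.05 -0.95 0 0 0 0 0.8;-0.05 -0.95 0 0 0 0 0.8;-0.05 -0.95 0 0 0 0 0.8"

```text
time: 9.15
tool_pos: [0.4652, -0.0457, 0.2414]
orientation: [-0.025, 0.051, 0.998, -0.013]
contact_force: [-0.4, 0.6, 0.1]
grip_width: 0.0681
```

Emit:
drive_tool --series "0 0 0 0 0 -1 0.8;0 0 0 0 0 -1 0.8;0 0 0 0 0 -1 0.8;0 0 0 0 0 -1 0.8;0 0 0 0 0 -1 0.8;0 0 0 0 0 -1 0.8;0 0 0 0 0 -1 0.8;0 0 0 0 0 -1 0.8;0 0 0 0 0 -1 0.8;0 0 0 0 0 -1 0.8;0 0 0 0 0 -1 0.8;0 0 0 0 0 -1 0.8;0 0 0 0 0 -1 0.8;0 0 0 0 0 -1 0.8;0 0 0 0 0 -1 0.8;0 0 0 0 0 -1 0.8;0 0 0 0 0 -1 0.8;0 0 0 0 0 -1 0.8;0 0 0 0 0 -1 0.8;0 0 0 0 0 0 0.8"

```text
time: 10.82
tool_pos: [0.4421, -0.0536, 0.2052]
orientation: [0.049, 0.806, -0.588, -0.042]
contact_force: [-0.5, -0.6, 0.6]
grip_width: 0.0685
```

```bash
python3 - <<'E'
from h import *
go([.481,-.03,.26],1.854)
C=cam('wrist');iw=grab_frame('wrist').copy()
print(proj(C,[[.481,-.029,.108],[.501,-.091,.108],[.463,.033,.108]]))
cv2.imwrite('pics/w4.png',iw[:,:,::-1])
S,D=cam('scene'),cam('side')
s=grab_frame('scene')
cv2.imwrite('pics/sc4.png',s[:,:,::-1])
E
```

```text
t 10.8167 tcp [ 0.4421 -0.0536  0.2052] units [-0.45 -1.48 -2.4 ] yaw 1.881 tilt [-0.125 -0.031 -0.992] j [ 0.25  0.16 -0.38 -0.   -1.16  0.06] F [-0.5 -0.6  0.6] w 0.0685
rz units 0.2749982532156814
[[232.70217628 259.03931421]
 [225.43002975 155.20402146]
 [236.07400136 347.87192025]]
```

View pics/w4.png

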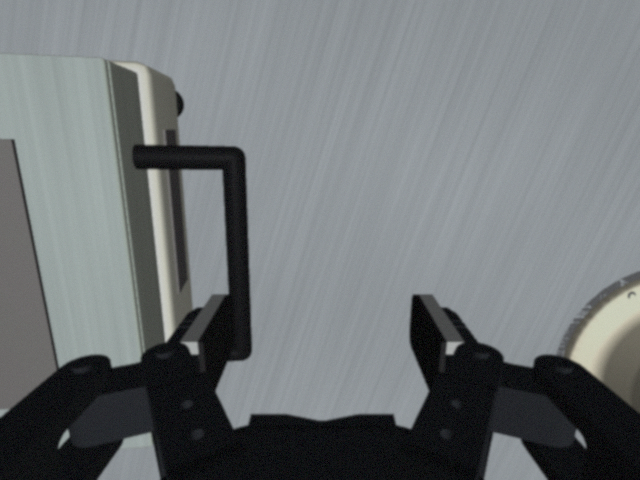

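View pics/sc4.png

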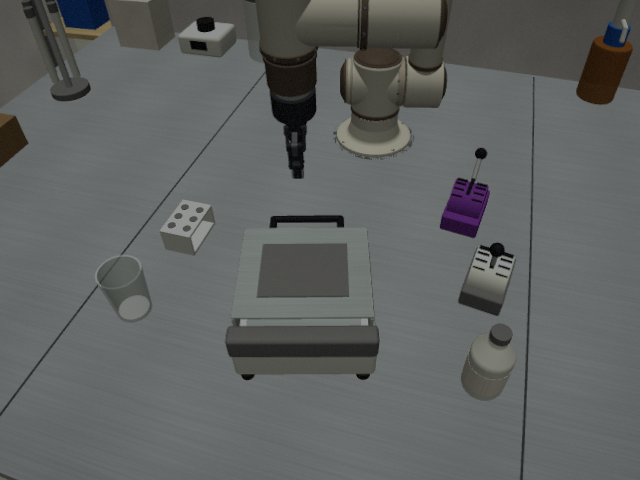

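```bash
python3 - <<'E'
from h import *
im=cv2.imread('pics/w4.png');g=cv2.GaussianBlur(cv2.cvtColor(im,6),(3,3),0)
C=cam('wrist')
pts=[]
for r in range(180,290,10):
    row=g[r,200:290]; d=np.nonzero(row<55)[0]+200
    c=(d.min()+d.max())/2; P=plane(C,(c,r),.108); pts.append(P[:2]); 
    if r%20==0: print(r,d.min(),d.max(),P.round(4))
pts=np.array(pts);f=np.polyfit(pts[:,1],pts[:,0],1);print('yaw',np.arctan(-f[0]))
col=g[130:380,236];d=np.nonzero(col<55)[0]+130;print(d.min(),d.max())
a=plane(C,(236,d.min()),.108);b=plane(C,(240,360),.108);print(a,b,np.linalg.norm(a-b),(a+b)/2)
S,D=cam('scene'),cam('side');k,e=tri([ray(S,(497,249.5)),ray(D,(173.3,295.3))]);print('knob',k,e)
sc=cv2.imread('pics/sc4.png');g=cv2.cvtColor(sc,6)
for c in range(280,340,12):
    col=g[205:232,c].astype(float);d=np.nonzero(col<60)[0]+205;print(c,d.min(),d.max(),plane(S,(c,(d.min()+d.max())/2),.108)[:2])
cv2.imwrite('pics/b4.png',np.hstack([cv2.resize(im[130:380,120:320],None,fx=2,fy=2),cv2.resize(sc[205:235,260:355],(380,500))]))
E
```

```text
180 224 244 [ 0.4927 -0.0784  0.108 ]
200 225 245 [ 0.4892 -0.0667  0.108 ]
220 226 246 [ 0.4855 -0.0546  0.108 ]
240 227 246 [ 0.4821 -0.0421  0.108 ]
260 228 247 [ 0.4782 -0.0292  0.108 ]
280 229 248 [ 0.4742 -0.016   0.108 ]
yaw 0.2855835335637835
148 359
[ 0.49618083 -0.09710766  0.108     ] [0.45861277 0.04169513 0.108     ] 0.14379699273465904 [ 0.4773968  -0.02770626  0.108     ]
knob [0.49929245 0.32730588 0.14246214] [np.float64(0.0008767878541171629), np.float64(0.0008767878541171959)]
280 216 222 [ 0.49534164 -0.07957704]
292 216 222 [ 0.48893141 -0.05691066]
304 216 222 [ 0.48252703 -0.03428564]
316 215 222 [ 0.47475114 -0.01212689]
328 215 222 [0.46834855 0.01045383]
```

View pics/b4.png

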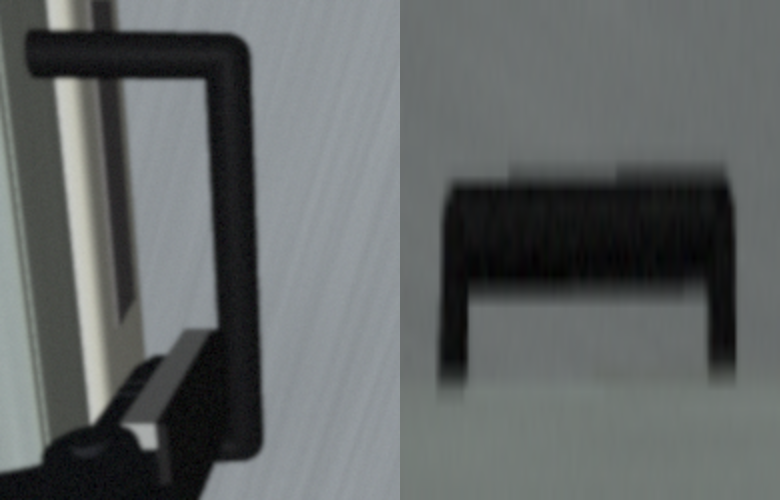

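Emit:
drive_tool --series "0 0 -0.4 0.65 0.05 0.1 0.6;0 0 -0.4 0.65 0.05 0.15 0.6;0 0 0 0 0 0 0.6;0 0 0 0 0 0 0.6"

```text
time: 11.25
tool_pos: [0.4433, -0.0532, 0.2228]
orientation: [0.001, 0.796, -0.605, 0.001]
contact_force: [0.0, -0.1, -0.5]
grip_width: 0.0512
```

```bash
cat >> h.py <<'E'
def lev():
    st=monitor.state();Rm=rot(st['orientation']);z=Rm[:,2];print('level rx ry units',(Rm.T@np.cross(z,[0,0,-1])/.1).round(2)[:2])
E
python3 - <<'E'
from h import *
go([.479,-.028,.20],1.855);lev()
E
```

```text
t 11.25 tcp [ 0.4433 -0.0532  0.2228] units [-0.59 -1.65  0.91] yaw 1.842 tilt [ 0.    -0.003 -1.   ] j [ 0.25  0.08 -0.42  0.   -1.07  0.02] F [ 0.  -0.1 -0.5] w 0.0512
rz units -0.12890975948473216
level rx ry units [ 0.01 -0.03]
```

Emit:
drive_tool --series "-0.3 -0.82 0.3 0 0 -0.1 0.6;-0.3 -0.82 0.3 0 0 0 0.6;0 0 0 0 0 0 0.6;0 0 0 0 0 0 0.6"

```text
time: 11.58
tool_pos: [0.4794, -0.027, 0.2056]
orientation: [0.004, 0.798, -0.602, -0.001]
contact_force: [-0.2, -0.5, -0.4]
grip_width: 0.0514
```

```bash
python3 - <<'E'
from h import *
go([.479,-.028,.0893],1.855);lev()
C=cam('wrist');iw=grab_frame('wrist')
print(proj(C,[[.479,-.028,.108]]))
g=cv2.GaussianBlur(cv2.cvtColor(iw,7),(3,3),0)
for r in range(140,300,20):
    d=np.nonzero(g[r,280:380]<50)[0]+280
    if len(d): print(r,d.min(),d.max(),plane(C,((d.min()+d.max())/2,r),.108).round(4))
cv2.imwrite('pics/w5.png',iw[:,:,::-1])
E
```

```text
t 11.5833 tcp [ 0.4794 -0.027   0.2056] units [ 0.02 -0.01  4.65] yaw 1.848 tilt [-0.006 -0.005 -1.   ] j [ 0.28  0.16 -0.37  0.   -1.04 -0.01] F [-0.2 -0.5 -0.4] w 0.0514
rz units -0.06597837996106026
level rx ry units [ 0.07 -0.03]
[[321.20529662 239.15785625]]
140 280 332 [ 0.505  -0.0855  0.108 ]
160 313 332 [ 0.4921 -0.0768  0.108 ]
180 313 332 [ 0.4887 -0.065   0.108 ]
200 314 332 [ 0.485 -0.053  0.108]
220 314 332 [ 0.4814 -0.0406  0.108 ]
240 314 332 [ 0.4777 -0.0278  0.108 ]
260 315 332 [ 0.4736 -0.0147  0.108 ]
280 315 332 [ 0.4697 -0.0011  0.108 ]
```

View pics/w5.png

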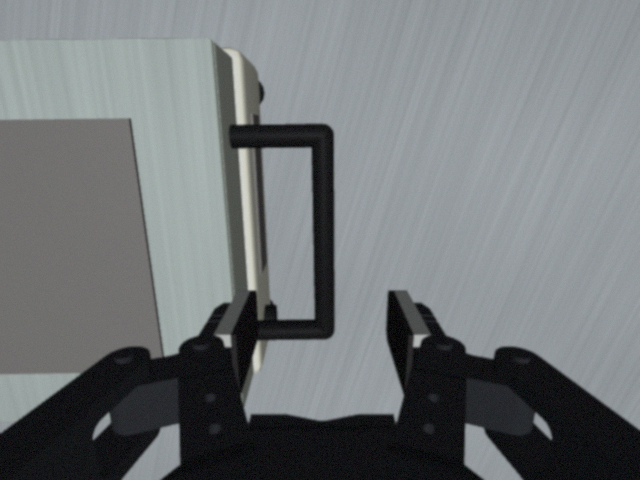

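The bar (column 323, rows 125–338) runs centred between the fingers, at (0.4777, -0.0278) and within 1.5 mm of the target. Descending to it.

Emit:
drive_tool --series "0 0.03 0.8 0.07 0 -0.05 0.5;0 0 0.8 0 0 0 0.5;0 0 0.8 0 0 0 0.5;0 0 0.8 0 0 0 0.5;0 0 0.8 0 0 0 0.5;0 0 0.6 0 0 0 0.5;0 0 0 0 0 0 0.5"

```text
time: 12.22
tool_pos: [0.478, -0.0296, 0.0871]
orientation: [0.001, 0.798, -0.602, 0.001]
contact_force: [-0.7, -0.6, -0.5]
grip_width: 0.0427
```

```bash
python3 - <<'E'
from h import *
go([.478,-.028,.0893],1.855);lev()
im=grab_frame('side')[130:330,170:430]
cv2.imwrite('pics/s6.png',cv2.resize(im,None,fx=2.6,fy=2.6)[:,:,::-1])
E
```

```text
t 12.2167 tcp [ 0.478  -0.0296  0.0871] units [-0.06 -0.02 -0.09] yaw 1.85 tilt [ 0.001 -0.003 -1.   ] j [ 0.28  0.31 -0.54  0.01 -0.73 -0.01] F [-0.7 -0.6 -0.5] w 0.0427
rz units -0.05466404162422833
level rx ry units [ 0.   -0.03]
```

View pics/s6.png

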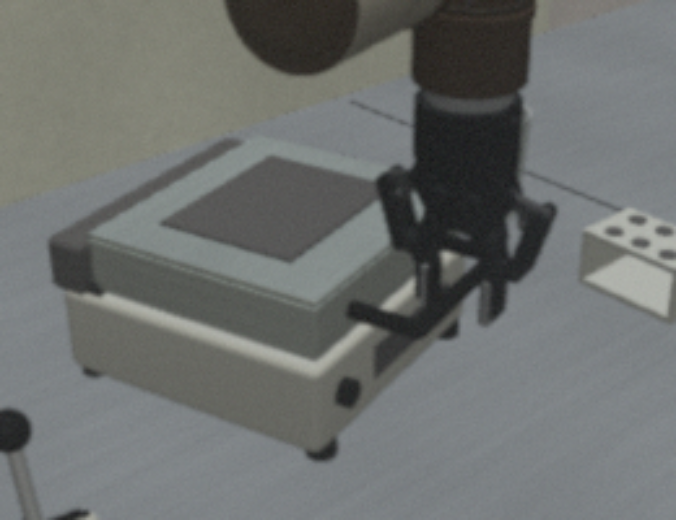

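The fingers straddle the bar, so I'll close.

Emit:
drive_tool --series "-0.06 0 -0.08 0 0 0 0.2;0 0 0 0 0 0 0;0 0 0 0 0 0 0;0 0 0 0 0 0 0;0 0 0 0 0 0 0;0 0 0 0 0 0 0" --force 25

```text
time: 12.77
tool_pos: [0.4783, -0.0284, 0.0938]
orientation: [-0.0, 0.799, -0.602, 0.003]
contact_force: [0.3, -0.4, -2.2]
grip_width: 0.0125
```

```bash
cat >> h.py <<'E'
YW=.284; AX=np.array([np.cos(YW),np.sin(YW)])
def grip():
    st=monitor.state();Rm=rot(st['orientation']);return st['tool_pos']+Rm[:,2]*ctrl.grip_point_offset
def hoodang(H):
    g=grip(); r=H-(g[:2]@AX); return np.arctan2(g[2]-.088,r)-.077, np.hypot(r,g[2]-.088)
E
python3 - <<'E'
from h import *
go([.478,-.028,.0893],1.855);lev()
g=grip();H=g[:2]@AX+.2602;print(g,H)
lat=g[:2]@np.array([-AX[1],AX[0]])
for a in np.arange(0,1.01,.1):
    e=a+.077; s=H-.261*np.cos(e); xy=AX*s+lat*np.array([-AX[1],AX[0]])
    print(round(a,2),xy.round(4),round(.088+.261*np.sin(e),4), 'back',round((.2602-.261*np.cos(e))/.025,2),'up',round((.261*np.sin(e)-.02)/.025,2))
E
```

```text
t 12.7667 tcp [ 0.4783 -0.0284  0.0938] units [-0.02  0.01  0.18] yaw 1.85 tilt [ 0.005 -0.003 -1.   ] j [ 0.28  0.29 -0.53  0.01 -0.74 -0.01] F [ 0.3 -0.4 -2.2] w 0.0125
rz units -0.051472845754969576
level rx ry units [-0.04 -0.04]
[ 0.47825111 -0.02835025  0.1125295 ] 0.7113498123421103
0.0 [ 0.4782 -0.0284] 0.1081 back -0.0 up 0.0
0.1 [ 0.4814 -0.0274] 0.134 back 0.13 up 1.04
0.2 [ 0.487  -0.0258] 0.1594 back 0.37 up 2.06
0.3 [ 0.4951 -0.0234] 0.1841 back 0.7 up 3.04
0.4 [ 0.5054 -0.0204] 0.2078 back 1.13 up 3.99
0.5 [ 0.518  -0.0167] 0.2304 back 1.66 up 4.9
0.6 [ 0.5327 -0.0124] 0.2515 back 2.27 up 5.74
0.7 [ 0.5494 -0.0076] 0.271 back 2.96 up 6.52
0.8 [ 0.5678 -0.0022] 0.2887 back 3.73 up 7.23
0.9 [0.5878 0.0036] 0.3043 back 4.57 up 7.85
1.0 [0.6093 0.0099] 0.3178 back 5.46 up 8.39
```

Gripped. I'm lifting along the arc to about 0.4 first, then checking.

Emit:
drive_tool --series "0 -0.05 -0.52 0 0 0 0;0 -0.08 -0.52 0 0 0 0;0 -0.1 -0.51 0 0 0 0;0 -0.14 -0.51 0 0 0 0;0 -0.16 -0.49 0 0 0 0;0 -0.17 -0.49 0 0 0 0;0 -0.2 -0.48 0 0 0 0;0 -0.23 -0.47 0 0 0 0;0 0 0 0 0 0 0"

```text
time: 13.52
tool_pos: [0.5067, -0.02, 0.1975]
orientation: [-0.001, 0.799, -0.601, 0.004]
contact_force: [0.2, -0.7, -1.3]
grip_width: 0.0133
```

```bash
python3 - <<'E'
from h import *
go([.5054,-.0204,.2078-.0187+.0045],1.855);lev();print(hoodang(.7113))
im=grab_frame('side')[100:330,170:470]
cv2.imwrite('pics/s7.png',cv2.resize(im,None,fx=2.6,fy=2.6)[:,:,::-1])
E
```

```text
t 13.5167 tcp [ 0.5067 -0.02    0.1975] units [0.   0.06 0.16] yaw 1.851 tilt [ 0.007 -0.003 -1.   ] j [ 0.28  0.21 -0.33  0.01 -1.02 -0.01] F [ 0.2 -0.7 -1.3] w 0.0133
rz units -0.03963195230046068
level rx ry units [-0.06 -0.04]
(np.float64(0.4304499902941226), np.float64(0.26385102928661414))
```

View pics/s7.png

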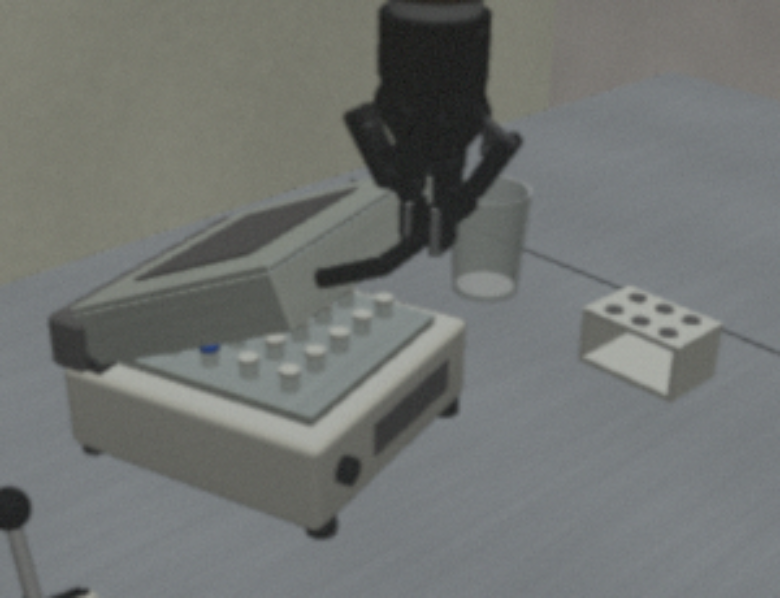

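Emit:
drive_tool --series "0 -0.24 -0.45 0 0 0 0;0 -0.27 -0.45 0 0 0 0;0 -0.3 -0.43 0 0 0 0;0 -0.31 -0.42 0 0 0 0;0 -0.34 -0.4 0 0 0 0;0 -0.35 -0.38 0 0 0 0;0 -0.38 -0.36 0 0 0 0;0 -0.4 -0.34 0 0 0 0;0 0 0 0 0 0 0"

```text
time: 14.32
tool_pos: [0.5596, -0.0043, 0.2706]
orientation: [0.008, 0.798, -0.602, -0.005]
contact_force: [1.4, -1.1, -0.8]
grip_width: 0.0126
```

```bash
python3 - <<'E'
from h import *
go([.598,.0067,.311-.0187+.0035],1.855);lev();print(hoodang(.7113))
E
```

```text
t 14.3167 tcp [ 0.5596 -0.0043  0.2706] units [ 0.   -1.58 -1.04] yaw 1.85 tilt [-0.019 -0.007 -1.   ] j [ 0.28  0.26 -0.08  0.   -1.26 -0.  ] F [ 1.4 -1.1 -0.8] w 0.0126
rz units -0.05497779610095899
level rx ry units [ 0.2  -0.01]
(np.float64(0.7784262279419089), np.float64(0.26672315491073767))
```

Emit:
drive_tool --series "0 -0.4 -0.28 0.1 0 0 0;0 -0.4 -0.27 0.1 0 0 0;0 -0.4 -0.25 0 0 0 0;0 -0.38 -0.23 0 0 0 0;0 0 0 0 0 0 0;0 0 0 0 0 0 0"

```text
time: 14.82
tool_pos: [0.5917, 0.0051, 0.296]
orientation: [0.006, 0.799, -0.602, -0.004]
contact_force: [-2.3, -0.8, 2.1]
grip_width: 0.0126
```

```bash
python3 - <<'E'
from h import *
go([.598,.0067,.311-.0187+.0035],1.855);lev();print(hoodang(.7113))
im=grab_frame('side')[60:330,170:470]
cv2.imwrite('pics/s8.png',cv2.resize(im,None,fx=2.2,fy=2.2)[:,:,::-1])
im=grab_frame('scene')
cv2.imwrite('pics/sc8.png',im[:,:,::-1])
E
```

```text
t 14.8167 tcp [0.5917 0.0051 0.296 ] units [ 0.01 -0.26  0.  ] yaw 1.851 tilt [-0.013 -0.005 -1.   ] j [ 0.28  0.3   0.04  0.   -1.33 -0.  ] F [-2.3 -0.8  2.1] w 0.0126
rz units -0.043411761654685854
level rx ry units [ 0.14 -0.02]
(np.float64(0.93532747055435), np.float64(0.26729114216118854))
```

View pics/s8.png

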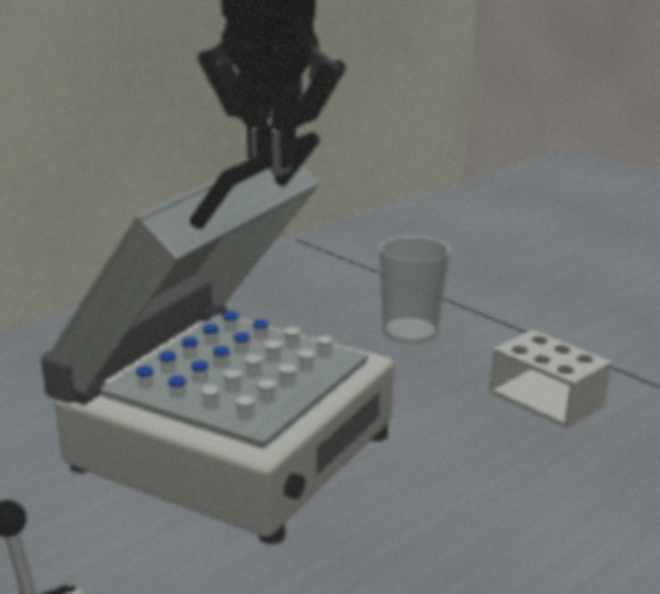

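View pics/sc8.png

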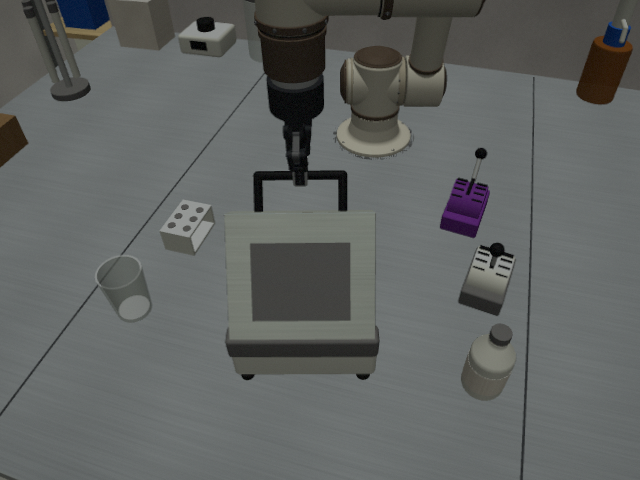

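```bash
cat >> h.py <<'E'
BAR=np.array([.4777,-.0278]);NV=np.array([-AX[1],AX[0]])
def barpt(a,w,H=None):
    Hs=BAR@AX+.2602; lat=BAR@NV
    xy=AX*(Hs-.261*np.cos(a+.077))+NV*(lat+w); return np.array([*xy,.088+.261*np.sin(a+.077)])
E
python3 - <<'E'
from h import *
S,D=cam('scene'),cam('side')
x,e=tri([ray(S,(259,175)),ray(D,(311.5,124))]);print(x,e)
x2,e2=tri([ray(S,(342,175)),ray(D,(274.5,145))]);print(x2,e2)
for a in [.8,.85,.9,.95,1.0]:
    P=[barpt(a,-.062),barpt(a,.062)]
    print(a,proj(S,P).round(1).tolist(),proj(D,P).round(1).tolist(),P[0].round(3),P[1].round(3))
E
```

```text
[ 0.60825826 -0.05705392  0.3062267 ] [np.float64(0.0005737626743263398), np.float64(0.0005737626743263673)]
[0.56974178 0.06534461 0.30103666] [np.float64(0.0012429111897132507), np.float64(0.0012429111897132397)]
0.8 [[263.1, 174.2], [341.1, 173.6]] [[321.1, 135.2], [285.8, 153.1]] [ 0.585 -0.061  0.289] [0.55  0.058 0.289]
0.85 [[262.0, 174.1], [341.3, 173.5]] [[316.6, 130.3], [280.8, 147.7]] [ 0.594 -0.058  0.297] [0.56  0.061 0.297]
0.9 [[260.8, 174.5], [341.4, 173.8]] [[311.9, 125.7], [275.6, 142.5]] [ 0.605 -0.055  0.304] [0.57  0.064 0.304]
0.95 [[259.7, 175.2], [341.6, 174.6]] [[307.1, 121.4], [270.4, 137.6]] [ 0.615 -0.052  0.311] [0.58  0.067 0.311]
1.0 [[258.5, 176.5], [341.8, 175.9]] [[302.1, 117.3], [265.0, 133.1]] [ 0.626 -0.049  0.318] [0.591 0.07  0.318]
```

Images put the hood at about 0.90, against 0.935 from the grip. I'll go a bit further for margin.

Emit:
drive_tool --series "0 -0.33 -0.2 0.07 0 0 0;0 -0.33 -0.2 0.07 0 0 0;0 -0.2 -0.1 0 0 0 0;0 0 0 0 0 0 0;0 0 0 0 0 0 0;0 0 0 0 0 0 0"

```text
time: 15.42
tool_pos: [0.6136, 0.0116, 0.3089]
orientation: [0.0, 0.799, -0.602, 0.001]
contact_force: [-0.2, 1.3, 2.1]
grip_width: 0.0129
```

```bash
python3 - <<'E'
from h import *
go([.6,.0067,.311-.0187],1.855);lev();print(hoodang(.7113))
im=grab_frame('side')[60:200,220:370]
cv2.imwrite('pics/s9.png',cv2.resize(im,None,fx=4,fy=4)[:,:,::-1])
E
```

```text
t 15.4167 tcp [0.6136 0.0116 0.3089] units [0.04 0.58 0.66] yaw 1.851 tilt [ 0.001 -0.001 -1.   ] j [ 0.28  0.32  0.11  0.   -1.36 -0.  ] F [-0.2  1.3  2.1] w 0.0129
rz units -0.04459032378863359
level rx ry units [-0.01 -0.01]
(np.float64(1.0327241185794398), np.float64(0.2674852327589013))
```

View pics/s9.png

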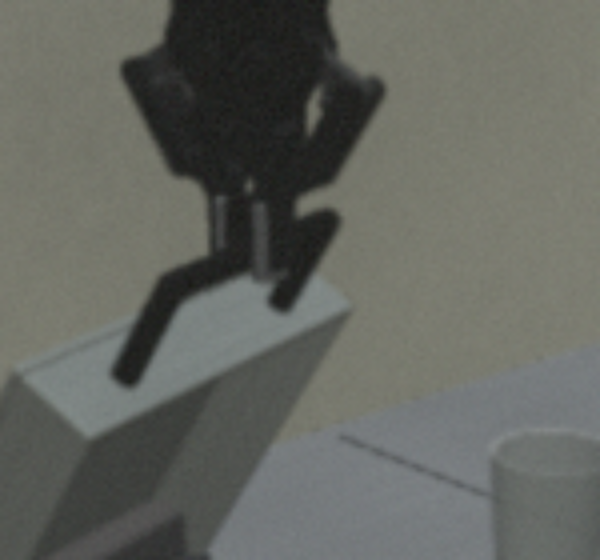

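The hood reads about 1.0, past balance and below 1.2. Now I'll ease it back in two stages.

Emit:
drive_tool --series "0 0.45 0.26 0 0 0 0;0 0.44 0.28 0 0 0 0;0 0.43 0.3 0 0 0 0;0 0.41 0.32 0 0 0 0;0 0.39 0.35 0 0 0 0;0 0 0 0 0 0 0;0 0 0 0 0 0 0"

```text
time: 16.05
tool_pos: [0.5659, -0.0027, 0.2742]
orientation: [-0.008, 0.799, -0.601, 0.008]
contact_force: [0.6, 0.7, 1.5]
grip_width: 0.0129
```

```bash
python3 - <<'E'
from h import *
go([.6,.0067,.311-.0187],1.855);lev();print(hoodang(.7113))
im=grab_frame('side')[60:200,220:370]
cv2.imwrite('pics/s10.png',cv2.resize(im,None,fx=4,fy=4)[:,:,::-1])
E
```

```text
t 16.05 tcp [ 0.5659 -0.0027  0.2742] units [ 0.02 -1.43 -0.69] yaw 1.851 tilt [ 0.021  0.003 -1.   ] j [ 0.28  0.25 -0.09  0.   -1.22 -0.  ] F [0.6 0.7 1.5] w 0.0129
rz units -0.04134026441906968
level rx ry units [-0.21 -0.03]
(np.float64(0.8034907757459613), np.float64(0.26575372084878923))
```

View pics/s10.png

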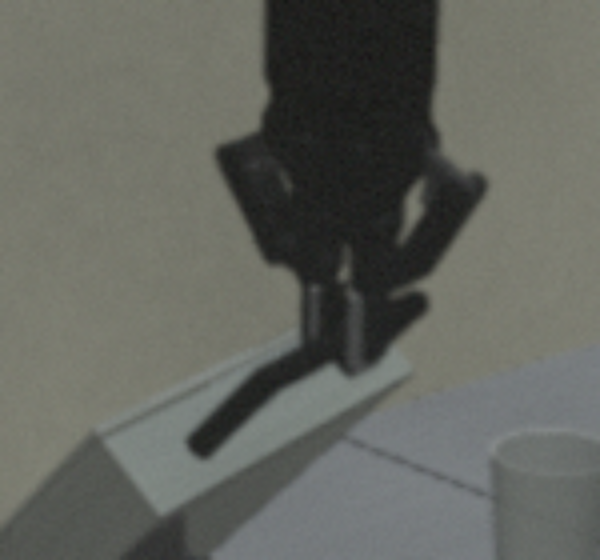

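Emit:
drive_tool --series "0 0.35 0.32 -0.1 0 0 0;0 0.33 0.33 -0.1 0 0 0;0 0.22 0.24 0 0 0 0;0 0 0 0 0 0 0;0 0 0 0 0 0 0;0 0 0 0 0 0 0"

```text
time: 16.6
tool_pos: [0.5449, -0.0089, 0.2528]
orientation: [0.001, 0.799, -0.601, 0.002]
contact_force: [-3.9, -0.3, 3.5]
grip_width: 0.0126
```

```bash
python3 - <<'E'
from h import *
go([.6,.0067,.311-.0187],1.855);lev();print(hoodang(.7113))
S,D=cam('scene'),cam('side')
for a in [.55,.6,.65,.7,.75]:
    P=[barpt(a,-.062),barpt(a,.062)]
    print(a,proj(S,P).round(1).tolist(),proj(D,P).round(1).tolist())
im=grab_frame('side')[60:220,220:370]
im2=grab_frame('scene')
cv2.imwrite('pics/sc11.png',im2[:,:,::-1])
cv2.imwrite('pics/s11.png',cv2.resize(im,None,fx=3.7,fy=3.7)[:,:,::-1])
E
```

```text
t 16.6 tcp [ 0.5449 -0.0089  0.2528] units [ 0.02 -2.29 -1.58] yaw 1.851 tilt [ 0.002 -0.004 -1.   ] j [ 0.28  0.23 -0.16  0.   -1.18 -0.  ] F [-3.9 -0.3  3.5] w 0.0126
rz units -0.03760567883346999
level rx ry units [-0.01 -0.04]
(np.float64(0.6892196523299826), np.float64(0.26463996205916746))
0.55 [[268.1, 180.3], [340.5, 179.7]] [[340.6, 162.6], [307.5, 183.5]]
0.6 [[267.2, 178.4], [340.6, 177.8]] [[337.2, 156.8], [303.7, 177.1]]
0.65 [[266.2, 176.8], [340.7, 176.2]] [[333.5, 151.1], [299.5, 170.8]]
0.7 [[265.2, 175.5], [340.9, 175.0]] [[329.6, 145.6], [295.2, 164.7]]
0.75 [[264.1, 174.7], [341.0, 174.1]] [[325.4, 140.3], [290.6, 158.8]]
```

View pics/s11.png

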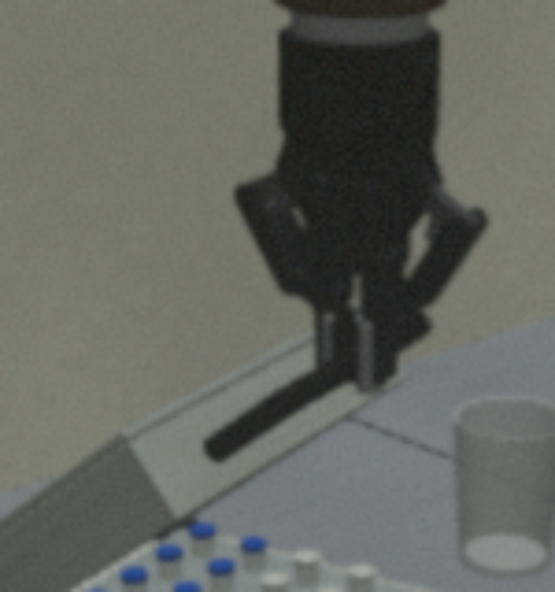

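View pics/sc11.png

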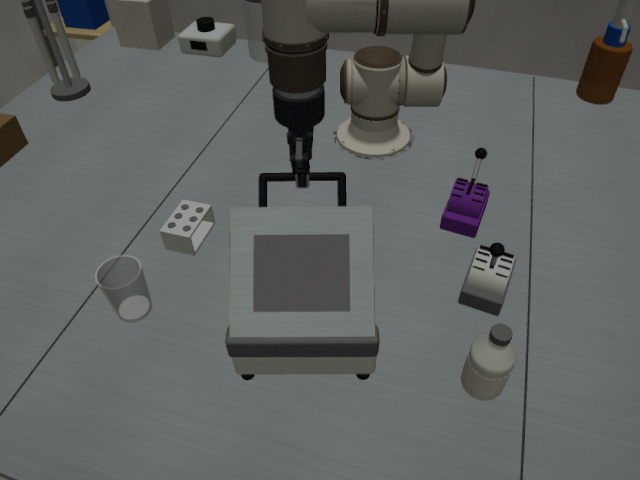

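```bash
python3 - <<'E'
from h import *
S=cam('scene')
a0=cv2.imread('pics/scene0.png');b0=cv2.imread('pics/sc11.png');c0=cv2.imread('pics/sc8.png')
# track texture-free panel corners with subpix
def cor(im,pts):
    g=cv2.cvtColor(im,6);p=np.array(pts,np.float32).reshape(-1,1,2)
    return cv2.cornerSubPix(g,p,(5,5),(-1,-1),(3,50,.01)).reshape(-1,2)
p0=cor(a0,[(263.6,243.6),(346.8,243.6),(348.6,296.8),(257.3,296.8)])
pb=cor(b0,[(253,235),(350,235),(350,310),(253,310)])
pc=cor(c0,[(250,243),(350,243),(351,320),(252,321)])
print(p0.round(1).tolist(),pb.round(1).tolist(),pc.round(1).tolist())
Hs=BAR@AX+.2602
P0=np.array([plane(S,p,.1355) for p in p0])
for nm,pm in (('now',pb),('at .9',pc)):
  best=[]
  for a in np.arange(.4,1.2,.01):
    s=P0[:,:2]@AX-Hs; l=P0[:,:2]@NV; z=P0[:,2]-.088
    s2=s*np.cos(a)+z*np.sin(a); z2=-s*np.sin(a)+z*np.cos(a)
    P=np.c_[np.outer(s2+Hs,AX)+np.outer(l,NV),z2+.088]
    best.append((np.sqrt(((proj(S,P)-pm)**2).sum(1).mean()),a))
  print(nm,min(best))
go([.5,0,.3]);print(monitor.state()['qd'].round(3))
E
```

```text
[[262.70001220703125, 243.60000610351562], [346.3999938964844, 242.89999389648438], [348.6000061035156, 296.5], [256.20001220703125, 297.29998779296875]] [[253.5, 234.6999969482422], [348.70001220703125, 233.8000030517578], [349.3999938964844, 311.1000061035156], [252.89999389648438, 311.29998779296875]] [[249.6999969482422, 242.89999389648438], [349.70001220703125, 242.3000030517578], [350.0, 320.1000061035156], [252.10000610351562, 320.8999938964844]]
now (np.float64(1.212364717179297), np.float64(0.7200000000000003))
at .9 (np.float64(0.7896417780942957), np.float64(0.9700000000000005))
t 16.7 tcp [ 0.5451 -0.0088  0.253 ] units [-0.83  1.63 -1.89] yaw 1.851 tilt [ 0.002 -0.004 -1.   ] j [ 0.28  0.23 -0.16  0.   -1.18 -0.  ] F [-2.6 -0.2  2.4] w 0.0125
[-0.    -0.003  0.     0.002  0.003  0.001]
```

Angle estimates are 0.66–0.72, so I'll lower it by about 0.03 rad and relieve the small radial push.

Emit:
drive_tool --series "0 0.12 0.1 0 0 0 0;0 0.12 0.1 0 0 0 0;0 0 0 0 0 0 0;0 0 0 0 0 0 0;0 0 0 0 0 0 0;0 0 0 0 0 0 0;0 0 0 0 0 0 0;0 0 0 0 0 0 0"

```text
time: 17.37
tool_pos: [0.5401, -0.0103, 0.2472]
orientation: [-0.0, 0.799, -0.601, 0.002]
contact_force: [-1.6, -0.2, 0.6]
grip_width: 0.0127
```

```bash
python3 - <<'E'
from h import *
go([.5,0,.3]);print(hoodang(.7113),monitor.state()['qd'].round(3))
S,D=cam('scene'),cam('side')
s=grab_frame('scene');d=grab_frame('side')
cv2.imwrite('pics/sc12.png',s[:,:,::-1]);cv2.imwrite('pics/s12.png',d[:,:,::-1])
b0=s[:,:,::-1].copy();a0=cv2.imread('pics/scene0.png')
def cor(im,pts):
    g=cv2.cvtColor(im,6);p=np.array(pts,np.float32).reshape(-1,1,2)
    return cv2.cornerSubPix(g,p,(5,5),(-1,-1),(3,50,.01)).reshape(-1,2)
p0=cor(a0,[(263.6,243.6),(346.8,243.6),(348.6,296.8),(257.3,296.8)])
pm=cor(b0,[(254,234),(349,233),(349,310),(253,310)]);print(pm)
Hs=BAR@AX+.2602
for h in (.132,.135,.138):
    P0=np.array([plane(S,p,h) for p in p0]);best=[]
    for a in np.arange(.4,1.2,.01):
        s_=P0[:,:2]@AX-Hs;l=P0[:,:2]@NV;z=P0[:,2]-.088
        s2=s_*np.cos(a)+z*np.sin(a);z2=-s_*np.sin(a)+z*np.cos(a)
        P=np.c_[np.outer(s2+Hs,AX)+np.outer(l,NV),z2+.088]
        best.append((np.sqrt(((proj(S,P)-pm)**2).sum(1).mean()),a))
    print(h,min(best))
E
```

```text
t 17.3667 tcp [ 0.5401 -0.0103  0.2472] units [-0.83  1.42 -2.12] yaw 1.851 tilt [ 0.004 -0.003 -1.   ] j [ 0.28  0.23 -0.18  0.   -1.16 -0.  ] F [-1.6 -0.2  0.6] w 0.0127
(np.float64(0.6604656160719679), np.float64(0.26453206538480706)) [-0.001  0.001  0.    -0.001 -0.     0.001]
[[253.99991 233.9575 ]
 [348.40338 233.30573]
 [349.49243 309.95358]
 [252.88605 310.27563]]
0.132 (np.float64(1.910355307331488), np.float64(0.7600000000000003))
0.135 (np.float64(1.3343363137198931), np.float64(0.7000000000000003))
0.138 (np.float64(0.7702704261145135), np.float64(0.6400000000000002))
```

View pics/s12.png

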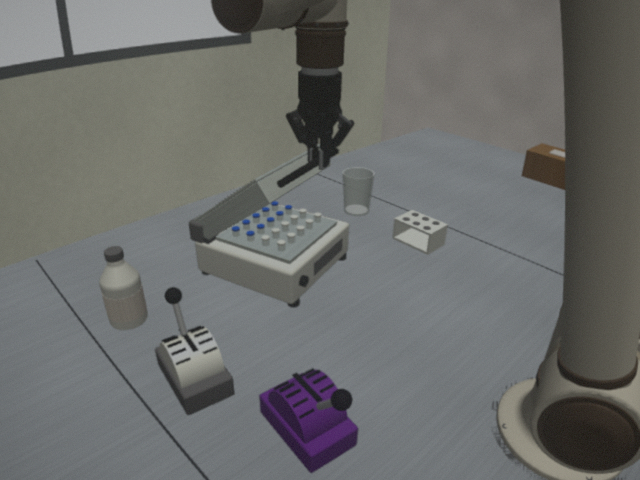

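The estimates agree: grip 0.66 and panel fit 0.64–0.70, all inside 0.54–0.77. The joints are at rest, the lever is still at its mark, and the bystanders look unmoved, so I'm handing in.

```bash
python3 -c "
from station import ticket
print(ticket.job_done())"
```

```text
the job is handed in; nothing more can be done
None
```

I set the vent lever to its fourth mark, raised the hood past its balance point, eased it back and handed in still holding it at about 0.66 rad. The hand-in returned no verdict, so these are my own last checks.

- **Lever:** I gripped the knob of the grey/white vent (not the purple look-alike) and moved it while the hood was shut. Triangulating the knob gave about 1.04–1.06 rad, and the rod lined up with the fourth pair of ridges. It looked the same in the last picture.
- **Hood raise:** I gripped the bar, lifted it to about 1.0 rad (camera about 1.0, grip 1.03) and held it there, below the 1.2 limit. I then lowered it in small steps at roughly 0.6 rad/s.
- **Hood at the end:** The grip gives 0.66 rad. Fitting the dark panel in the camera gives 0.64–0.70, depending on the hood height I assume, and 0.76 for the lowest height, which fitted worst. All of these lie within 0.54–0.77. The fingers were closed on the bar and the arm was at rest.
- **Bystanders:** The rack, bottle and beaker looked unmoved in the last pictures. I did not measure them.

**Disagreements:** The grip-based hood angle read about 0.03 rad above the camera near 0.9. While swinging the tool round to the bar, it drifted about 35 mm down and tilted. I corrected that in free space before gripping. The job took about 17.5 s of the 53 s.

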